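# Find and mark the balance point of a sealed sample bar

### The arm

A 6-joint arm with a two-finger parallel gripper is mounted at the origin on the work surface. World frame = base frame: x ahead of the robot, y to its left, z up, the work surface at z = 0. Lengths are in m, angles in rad, forces in N, time in s.
With the tool pointing down it reaches from about 0.375 to 0.9 m from the base axis. Payload 3.1 kg.
Tool frame: the origin (TCP) lies midway between the tips of the shut fingers; the grasp point (between the pads) lies manip.hold_point_z behind it (manip.hold_point_z is the distance from the TCP to the grasp point, in m); z points along the fingers, y is the direction in which the jaws open and shut (so a half turn about z gives the same grasp; the last joint's range is limited). The gripper opens to 85 mm and grips with 20 to 120 N. Pads are 22 mm wide; open, the fingers measure 114 mm over their backs; the gripper's body (76 mm by 85 mm) begins 54 mm behind the grasp point. The pads swing forward as they close: fully open they stand 13 mm farther back than shut.
Start: joints at [-1.464, 0.527, 1.433, -0, 1.181, -0.178], TCP at [0.176, -0.6, 0.231] pointing down, gripper open.
Joint ranges: [-3.08, 3.08], [-0.75, 2.2], [0.22, 2.44], [-1.43, 4.57], [0, 2.65], [-2.85, 2.85]. Speed limits (rad/s): [2.79, 2.79, 3.14, 3.14, 3.14, 3.14].

### API

Orientations are given as a unit quaternion [x, y, z, w].
In Python, from station import manip, snapshot, workorder, models gives the robot as it stands.
- The arm moves only by the tool jog_arm, never from a script. Its argument "commands" is a list of rows, each a list of 5 numbers: the opening in per cent of the stroke, from 0 (shut) to 100 (fully open), then the shift along the world's x, y, z in cm, then the turn about the world's z in rad. A call has 1 to 8 rows; each row shifts and turns the pose as measured when the row begins; what a row does not reach is not made up. A row lasts 1/12 s, in which the tool goes at most 41.7 mm and 7.16 degrees, less where a joint would pass 70% of its speed; a pose out of reach is approached as far as the arm can. A call with a gripper value outside its range is refused whole. The fingers move at their own pace and stop on an object; "squeeze" is the grip in N (left out, the last holds). Time passes only in rows, so rows that do not move let the fingers close. It gives the time, the measured TCP pose, the force and the opening at its end, in the units of the state.
- manip.sense(): the state, without advancing time (a new reading comes with each control period).
- snapshot(name): name is "scene" or "top" or "wrist"; returns a dict with "image" (480x640x3 uint8, red, green, blue), "intrinsics" (3x3 intrinsics, pixels), "extrinsics" (4x4, takes a point from camera to world coordinates); the wrist camera has in their place "hand_eye" (4x4, takes a point from camera to tool coordinates, whose origin is the TCP and whose axes are the flange's). Camera axes: x right, y down, z forward; pixel columns grow to the right and rows downward; lengths in m; the calibration is good to about 2 mm. A picture is of the moment at which its call begins: read the wrist's pose just before it. There is no depth.
- workorder.sign_off(): hands the job in, once; it reports no verdict.
Trained networks look in a picture, given as the dict that the camera call returned (one of the last four; its "shot" number tells which), for a name from the list of things; names that differ only in an ending like _2 or _b are one class to them, and where a whole thing is asked for, a point or a joint stands for the part that bears it (a point fixed in the world has none). Each returns a list of dicts, best first, with "score" (0 to 1); they miss things now and then, are a little off and sometimes report something else, mostly with a low value. They report only what shows in the picture. A call takes as long as a camera call. They do not tell look-alikes from the thing itself.
- models.find_in(picture, name): "centre" ([x, y, z] in m, in world coordinates, good to about 4 mm: the middle of the surface that is visible of it).
- models.pinpoint(picture, name): "centre" ([x, y, z] in m, in world coordinates, good to about 4 mm: a listed point, or the origin of a listed thing).
The state is a dict: "t": time; "q": joint angles; "qd": joint speeds; "tau": joint torques, N m; "tcp_pos": TCP position; "tool_rot": TCP orientation; "force": force on the tool from outside, world axes, zero at the start; "ft_torque": the same for the moment, N m; "finger_gap": opening from 0.0 (shut) to 1.0 (fully open).
Only numpy, scipy, OpenCV 4.12 (cv2) and the standard library are available. Lean on these libraries where they do the work, as an engineer would, in place of code of your own. Each camera call takes 0.05 s, during which the arm holds its last target. There are 200 camera calls.

### The job

Find the balance point of the sealed sample bar: pushing gently on its red tail end, without gripping it, slide it along the stand in small nudges until it only just tips over the brass edge and stays tipped by itself when you let go, its front resting lightly on the blue catch rod. Then gently set the orange marker saddle astride the bar, its stem directly above the brass edge, and leave it there with the bar still tipped. Leave the bottle, the tub and the dish where they are.

Things in the scene. Friction and masses are not known exactly. Their poses are not given: they have to be found in the camera images.
- stand: Fixed balance stand on the bench. Origin on the bench directly below the fulcrum edge. Its y axis is the sliding direction (bar slides towards +y); x is across; z up. Dark steel deck 60 mm wide, top 70 mm above the bench, from y = -170 mm to the edge at y = 0. Two white guide cheeks rise 16 mm above the deck from y = -100 to -35 mm, 28 mm apart. Grey base plate 110 x 320 mm, 10 mm thick, from y = -175 to +145 mm
- edge (a point): Middle of the brass fulcrum edge at the front end of the deck, at deck height (70 mm above the bench); axes as the stand. Beyond it (+y) the bar overhangs freely as far as the catch rod
- catch: Blue rod 10 mm thick lying across, fixed to the stand 110 mm beyond the edge; origin at the rod's centre, 57 mm above the bench, so its top is 8 mm below the deck. The tipped bar comes to rest on it, about 4 degrees front end down
- bar_mid (a point): Middle of the loose sealed steel bar, 24 x 24 mm and 320 mm long, 0.5 kg, lying on the deck between the cheeks. y axis along the bar towards its front (black end), z up. It is filled unevenly: the balance point is hidden and lies up to 35 mm either side of this middle. At first it lies level. While a finger presses on the tail, friction there can hold the tail down, so tipping is seen only when the finger backs away
- bar_tail (a point): Centre of the red end face of the bar, 160 mm behind bar_mid, where it is pushed; rises by 8 to 14 mm when the bar has tipped. It overhangs the rear of the deck at first, and lies over the deck later
- saddle_stem (a point): Orange marker saddle, 35 g, standing loose on the bench beyond the stand: a U-shaped clip 38 mm across (its x) by 24 mm along (its y), roof 6 mm thick with underside 14 mm above its feet, two legs 30 mm apart inside that straddle the bar, and a square upright stem 14 x 14 mm, 36 mm tall, on the roof. This point is the centre of the stem, 38 mm above the feet and 24 mm above the roof's underside; z up. The stem's centre marks the spot
- reagent: Closed glass bottle with a red label, radius 36 mm, 130 mm high; bystander, origin at its underside
- tub: Small yellow tub, radius 26 mm, 40 mm high; bystander, origin at its underside
- dish: Flat covered dish, radius 47 mm, 18 mm high; bystander, origin at its underside
Not all that is in view belongs to the job. Of the things that look like the part that bears saddle_stem, take the one that is nearest to the robot's base at the start.

How it is judged:
By the outcome, as a careful person would: the job done as asked, in the order asked, and still so for the second after the job is handed in, with the robot touching nothing.
It also fails if it takes over 72 s, if anything falls off the work surface, if the arm or the gripper's body presses on something with over 40 N, if the wrist force passes 120 N, or if a joint passes its speed limit or range.

## Working session

There is one attempt and no reset: what is moved stays moved. The work goes in short steps, Python scripts to look and compute and a tool call to move; the robot and the scene stay as the last step left them, time stands still between calls to the robot, and variables do not carry over. Pictures are saved under pics/ and viewed, about 8 in all and at most 12, crops included, and the job is handed in when it is done.

Besides the shell and the picture viewer there is one more tool, called after ">>>" by a JSON object that holds its "method" and its "body", one argument or row to a line. jog_arm: Moves the arm, as the interface text tells. Its arguments: {"type":"object","properties":{"commands":{"type":"array","items":{"type":"array","items":{"type":"number"}}},"squeeze":{"type":"number"}},"required":["commands"]}

```bash
mkdir -p pics; ls; cat > h.py <<'E'
import numpy as np,cv2
from station import manip,snapshot,workorder,models
def save(p,n,crop=None,s=1):
    im=p["image"][:,:,::-1]
    if crop: x0,y0,x1,y1=crop; im=im[y0:y1,x0:x1]
    cv2.imwrite("pics/"+n,cv2.resize(im,None,fx=s,fy=s,interpolation=cv2.INTER_CUBIC))
def proj(p,X):
    T=np.linalg.inv(p["extrinsics"]); c=T[:3,:3]@np.array(X)+T[:3,3]; u=p["intrinsics"]@c; return (u[:2]/u[2]).round(1)
def ray(p,uv,z):
    E=p["extrinsics"]; d=E[:3,:3]@np.linalg.inv(p["intrinsics"])@np.array([uv[0],uv[1],1.]); o=E[:3,3]; return o+d*(z-o[2])/d[2]
E
python3 - <<'E'
from h import *
a=snapshot("scene");b=snapshot("top")
save(a,"scene.png");save(b,"top.png")
for p in(a,b):
  for n in["stand","edge","catch","bar_mid","bar_tail","saddle_stem","reagent","tub","dish"]:
    print(n,[(r["centre"].round(3).tolist() if hasattr(r["centre"],'round') else r["centre"],round(r["score"],2),proj(p,r["centre"]).tolist()) for r in models.pinpoint(p,n)][:4])
s=manip.sense();print(s,manip.hold_point_z,a["extrinsics"],b["extrinsics"])
E
```

```text
pics
stand [([0.4974, 0.0745, 0.0012], 0.65, [331.4, 233.9])]
edge [([0.5006, 0.0747, 0.0698], 0.76, [333.4, 207.9])]
catch [([0.5035, 0.182, 0.0576], 0.7, [377.7, 198.8])]
bar_mid [([0.5003, -0.0038, 0.0812], 0.81, [298.8, 214.6])]
bar_tail [([0.4968, -0.1635, 0.0851], 0.79, [220.4, 237.4]), ([0.5413, -0.3637, 0.002], 0.3, [125.1, 325.8])]
saddle_stem [([0.7311, -0.0011, 0.0332], 0.97, [366.0, 308.1]), ([0.7461, 0.0786, 0.0376], 0.93, [409.4, 295.3]), ([0.7183, -0.1095, 0.0395], 0.9, [306.2, 324.4])]
reagent [([0.6594, 0.3021, -0.0006], 0.86, [467.7, 244.0])]
tub [([0.6766, -0.2209, 0.0008], 0.66, [234.3, 348.7])]
dish [([0.5423, -0.3594, 0.0039], 0.95, [127.6, 324.5])]
stand [([0.4979, 0.0727, 0.0011], 0.57, [273.3, 283.7])]
edge [([0.503, 0.0719, 0.0702], 0.6, [269.4, 280.8]), ([0.6611, 0.3016, -0.0003], 0.45, [168.9, 211.6])]
catch [([0.5011, -0.0036, 0.0816], 0.55, [307.1, 280.7]), ([0.4992, 0.1846, 0.0546], 0.46, [214.9, 284.1])]
bar_mid [([0.4988, -0.1635, 0.0776], 0.69, [388.8, 280.0]), ([0.5015, -0.0055, 0.0833], 0.59, [308.0, 280.5])]
bar_tail [([0.4999, -0.161, 0.0814], 0.
[... 732 characters left out ...]
([ 0.17562921, -0.59977368,  0.23127749]), 'tool_rot': array([ 9.89879791e-01,  1.41908412e-01,  1.24842059e-05, -4.58735312e-05]), 'force': array([ 0.4189153 , -0.22704756,  0.1878381 ]), 'ft_torque': array([-0.04605855,  0.03183275, -0.02391965]), 'finger_gap': 1.0019546538220672} 0.0187 [[ 0.49225094  0.54558245 -0.67825423  1.21366808]
 [ 0.87044022 -0.30425068  0.38699529 -0.38848258]
 [ 0.00477853 -0.78087855 -0.62466459  0.67977842]
 [ 0.          0.          0.          1.        ]] [[-0.02285587 -0.99212279  0.12316643  0.48505897]
 [-0.99949239  0.02541115  0.01921561 -0.04445003]
 [-0.02219404 -0.12266472 -0.99219998  0.94037091]
 [ 0.          0.          0.          1.        ]]
```

View pics/scene.png

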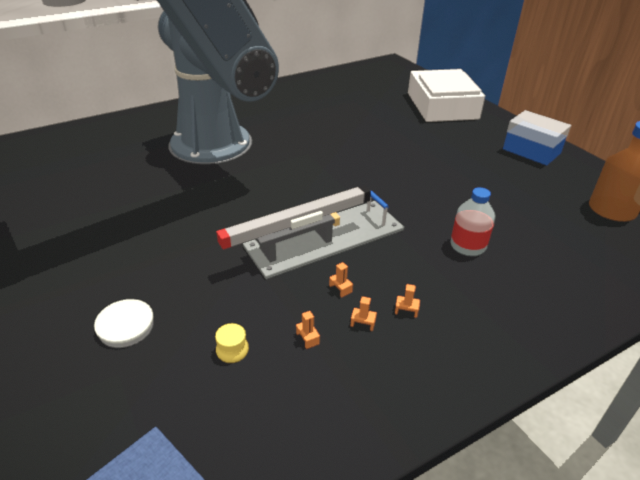

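View pics/top.png

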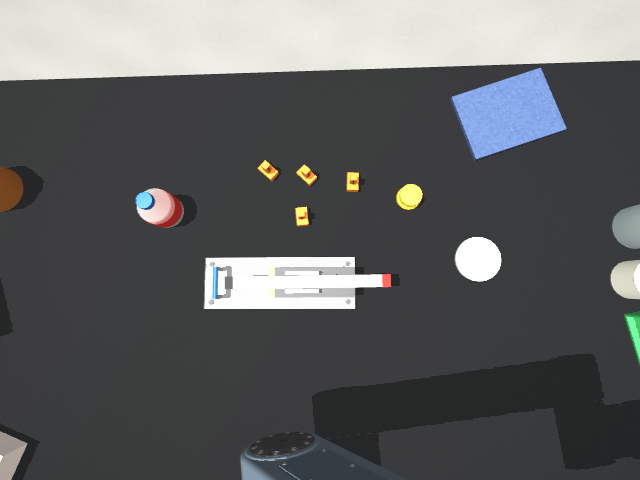

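Four saddles, by scene pixels: (341,281), (364,313), (408,300) and (308,329). The one at (341,281), top view (302,215), is nearest the base at about 0.64 m, against 0.72–0.75 m for the others. I'll confirm that in a crop.

```bash
python3 - <<'E'
from h import *
a=snapshot("scene");b=snapshot("top")
save(b,"c1.png",(200,150,400,320),4)
# corners of base plate top (z=.01) and orange blobs
for uv in[(206,258),(355,258),(205,308),(355,309)]: print(ray(b,uv,.01).round(3))
hsv=cv2.cvtColor(b["image"],cv2.COLOR_RGB2HSV)
m=cv2.inRange(hsv,(5,150,80),(22,255,255));n,l,s,c=cv2.connectedComponentsWithStats(m)
for i in range(1,n):
  if s[i,4]>40:
    pts=np.argwhere(l==i)[:,::-1].astype(np.float32)
    P=ray(b,c[i],.025);print(s[i],c[i].round(1),P.round(3),np.hypot(P[0],P[1]).round(3),cv2.minAreaRect(pts))
E
```

```text
[0.556 0.216 0.01 ]
[ 0.548 -0.103  0.01 ]
[0.45  0.217 0.01 ]
[ 0.441 -0.1    0.01 ]
[258 163  20  11  80] [269.  169.1] [0.743 0.076 0.025] 0.747 ((267.88458251953125, 167.92306518554688), (17.47305679321289, 9.429903030395508), 33.690067291259766)
[296 165  21  21 120] [307.8 175.9] [ 0.726 -0.007  0.025] 0.726 ((306.75, 174.75001525878906), (19.091880798339844, 12.727920532226562), 45.0)
[  0 166  23  46 808] [  9.3 188.8] [0.716 0.643 0.025] 0.962 ((11.0, 188.5), (45.0, 22.0), 90.0)
[258 169  21  12  46] [270.8 175.2] [0.73  0.073 0.025] 0.733 ((267.4527282714844, 174.9662322998047), (20.53507423400879, 9.14980411529541), 8.972625732421875)
[347 173  12  19  82] [353.9 183.6] [ 0.706 -0.105  0.025] 0.714 ((352.5, 182.0), (18.0, 11.0), 90.0)
[298 209  10  11  49] [303.8 215.7] [0.64  0.003 0.025] 0.64 ((304.4862060546875, 215.7344970703125), (6.7266845703125, 12.70595932006836), 48.366458892822266)
```

View pics/c1.png

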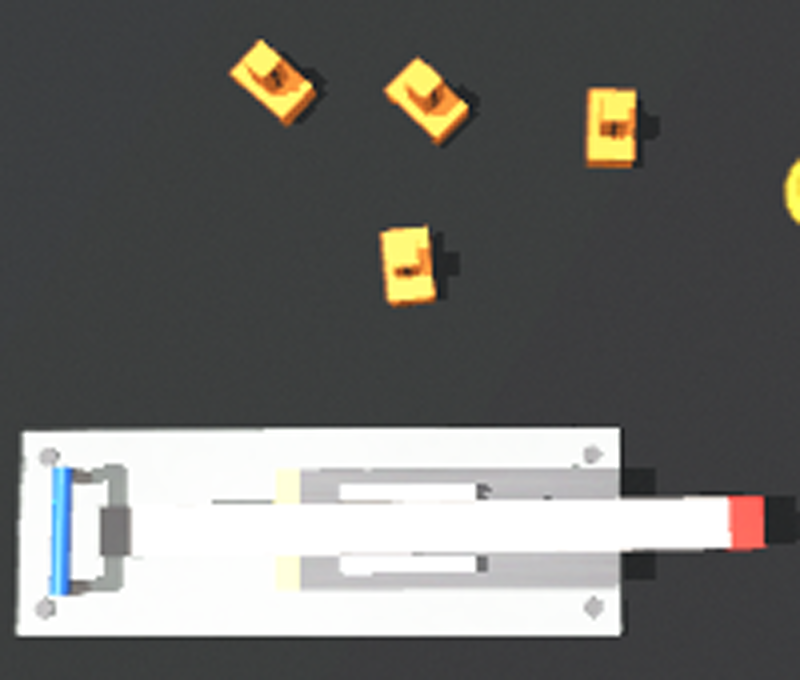

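>>> {"method": "jog_arm", "body": {
  "commands": [
    [0, 2.6, 3, 0, -0.1],
    [0, 2.6, 3, 0, -0.1],
    [0, 2.6, 3, 0, -0.085],
    [0, 2.6, 3, 0, 0],
    [0, 2.6, 3, 0, 0],
    [0, 2.6, 3, 0, 0],
    [0, 2.6, 3, 0, 0],
    [0, 2.6, 3, 0, 0]
  ]
}}

```text
t: 1.77
tcp_pos: [0.3839, -0.3597, 0.2319]
tool_rot: [1.0, -0.016, -0.0, 0.005]
force: [0.9, 0.1, -0.1]
finger_gap: -0.004
```

The crop confirms it: the lone saddle at crop (407,265) is nearest the base, yawed about +4°. The bar's red tail is at crop (745,522).

>>> {"method": "jog_arm", "body": {
  "commands": [
    [0, 2.85, 3.5, 0, 0],
    [0, 2.85, 3.5, 0, 0],
    [0, 2.85, 3.5, -2, 0],
    [0, 2.85, 3.5, -2.5, 0],
    [0, 0, 0.9, -3.5, 0],
    [0, 0, 0, -3.5, 0],
    [0, 0, 0, -3.5, 0],
    [0, 0, 0, 0, 0]
  ]
}}

```text
t: 2.43
tcp_pos: [0.4927, -0.2198, 0.091]
tool_rot: [1.0, -0.009, 0.008, 0.01]
force: [0.1, 1.9, -0.0]
finger_gap: 0.003
```

```bash
cat > look.py <<'E'
from h import *
import sys
s=manip.sense();print(s["t"],s["tcp_pos"].round(4),s["tool_rot"].round(3),s["force"].round(2))
for v in sys.argv[1].split(","):
  p=snapshot(v)
  for n in sys.argv[2].split(","):
    print(v,n,[(np.round(r["centre"],4).tolist(),round(r["score"],2)) for r in models.pinpoint(p,n)][:2])
  if len(sys.argv)>3: save(p,v+sys.argv[3])
E
python3 look.py scene,top bar_tail,bar_mid,edge
```

```text
2.4333 [ 0.4927 -0.2198  0.091 ] [ 1.    -0.009  0.008  0.01 ] [ 0.06  1.94 -0.04]
scene bar_tail [([0.4985, -0.1663, 0.0859], 0.81)]
scene bar_mid [([0.5002, -0.0066, 0.0802], 0.77)]
scene edge [([0.5011, 0.0733, 0.0669], 0.57), ([0.4982, -0.1615, 0.0848], 0.45)]
top bar_tail [([0.4996, -0.163, 0.0785], 0.8)]
top bar_mid [([0.502, -0.0044, 0.0834], 0.71), ([0.6583, 0.3005, -0.0042], 0.42)]
top edge [([0.5017, 0.0737, 0.075], 0.56)]
```

>>> {"method": "jog_arm", "body": {
  "commands": [
    [0, 0.6, 1.0, -1.2, 0],
    [0, 0, 1.3, 0, 0],
    [0, 0, 0.3, 0, 0],
    [0, 0, 0.5, 0, 0],
    [0, 0, 0.5, 0, 0],
    [0, 0, 0.5, 0, 0],
    [0, 0, 0.5, 0, 0],
    [0, 0, 0.5, 0, 0]
  ]
}}

```text
t: 3.5
tcp_pos: [0.5049, -0.1698, 0.0892]
tool_rot: [1.0, -0.011, 0.018, 0.017]
force: [0.3, -1.4, -0.0]
finger_gap: -0.002
```

>>> {"method": "jog_arm", "body": {
  "commands": [
    [0, -0.5, 0, -0.8, 0],
    [0, 0, 0, 0, 0]
  ]
}}

```text
t: 3.67
tcp_pos: [0.5036, -0.1703, 0.0835]
tool_rot: [1.0, -0.01, 0.022, 0.02]
force: [-3.0, 2.0, 8.1]
finger_gap: -0.005
```

```bash
python3 - <<'E'
from h import *
p=snapshot("scene");save(p,"s2.png",(180,140,420,300),3)
for n in("bar_tail","bar_mid"):print(n,[np.round(r["centre"],4) for r in models.pinpoint(p,n)][:1])
s=manip.sense();print(s["tcp_pos"],s["force"],s["qd"].round(3),s["q"].round(3))
E
```

```text
bar_tail [array([ 0.4952, -0.1653,  0.0817])]
bar_mid [array([ 0.5002, -0.003 ,  0.0882])]
[ 0.50394768 -0.17011704  0.08435066] [-0.21660825  2.14872675  8.54098346] [-0.002 -0.001  0.002 -0.004  0.004 -0.002] [-0.529  0.616  1.829 -0.019  0.639  1.077]
```

View pics/s2.png

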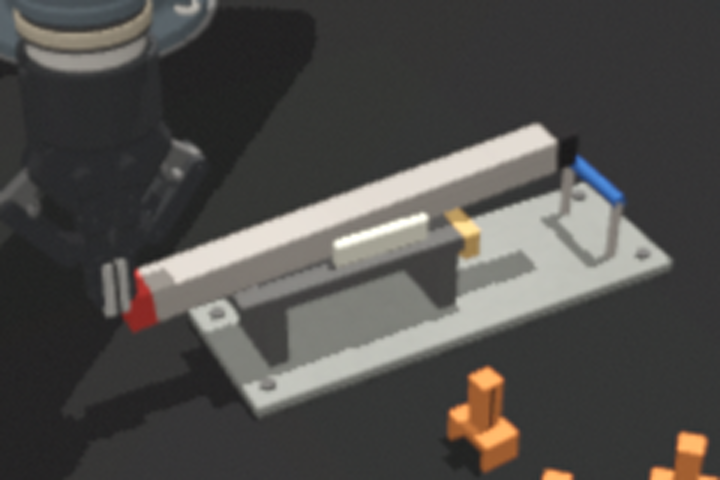

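>>> {"method": "jog_arm", "body": {
  "commands": [
    [0, 0, -0.8, 0, 0],
    [0, 0, 0, 0, 0],
    [0, 0, 0, 0, 0]
  ]
}}

```text
t: 4.07
tcp_pos: [0.504, -0.1765, 0.0857]
tool_rot: [1.0, -0.011, 0.022, 0.019]
force: [0.5, -0.3, 0.5]
finger_gap: 0.001
```

```bash
python3 look.py scene bar_tail,bar_mid
```

```text
4.0667 [ 0.504  -0.1765  0.0857] [ 1.    -0.011  0.022  0.019] [ 0.46 -0.29  0.47]
scene bar_tail [([0.4938, -0.1641, 0.0865], 0.74)]
scene bar_mid [([0.6574, 0.2974, 0.0002], 0.62), ([0.5014, -0.0013, 0.0824], 0.61)]
```

>>> {"method": "jog_arm", "body": {
  "commands": [
    [0, -0.5, 0, -0.4, 0],
    [0, 0, 0.5, 0, 0],
    [0, 0, 0.4, 0, 0],
    [0, 0, 0.4, 0, 0],
    [0, 0, 0.4, 0, 0],
    [0, 0, 0.4, 0, 0],
    [0, 0, 0.4, 0, 0],
    [0, 0, 0.4, 0, 0]
  ]
}}

```text
t: 4.88
tcp_pos: [0.5, -0.1479, 0.081]
tool_rot: [0.999, -0.01, 0.024, 0.021]
force: [-0.3, -3.0, 0.2]
finger_gap: -0.004
```

>>> {"method": "jog_arm", "body": {
  "commands": [
    [0, 0, 0.4, 0, 0],
    [0, 0, 0.4, 0, 0],
    [0, 0, 0.4, 0, 0],
    [0, 0, 0.3, 0, 0],
    [0, 0, 0, 0, 0],
    [0, 0, -0.5, 0, 0],
    [0, 0, -0.3, 0, 0],
    [0, 0, 0, 0, 0]
  ]
}}

```text
t: 5.55
tcp_pos: [0.4985, -0.1363, 0.0806]
tool_rot: [1.0, -0.009, 0.022, 0.019]
force: [0.4, -0.4, -0.2]
finger_gap: -0.0
```

```bash
python3 look.py scene,top bar_tail,bar_mid
```

```text
5.55 [ 0.4985 -0.1363  0.0806] [ 1.    -0.009  0.022  0.019] [ 0.42 -0.37 -0.17]
scene bar_tail [([0.4961, -0.114, 0.0834], 0.97)]
scene bar_mid [([0.5027, 0.0439, 0.0831], 0.93)]
top bar_tail []
top bar_mid [([0.5055, 0.0462, 0.0851], 0.63)]
```

```bash
cat > tail.py <<'E'
from h import *
s=manip.sense();p=snapshot("scene")
hsv=cv2.cvtColor(p["image"],cv2.COLOR_RGB2HSV)
m=cv2.inRange(hsv,(0,150,60),(6,255,255))|cv2.inRange(hsv,(174,150,60),(180,255,255))
m[:, 420:]=0
n,l,st,c=cv2.connectedComponentsWithStats(m);i=1+st[1:,4].argmax()
E=p["extrinsics"];d=E[:3,:3]@np.linalg.inv(p["intrinsics"])@np.array([*c[i],1.]);o=E[:3,3];X=o+d*(.503-o[0])/d[0]
k=[np.round(r["centre"],3).tolist() for n in("bar_tail","bar_mid") for r in models.pinpoint(p,n)[:1]]
print("t",s["t"].__round__(2),"tcp",s["tcp_pos"].round(4),"red y,z",X[1:].round(4),st[i],k)
save(p,"last.png")
E
python3 tail.py
```

```text
t 5.85 tcp [ 0.4986 -0.1361  0.0807] red y,z [-0.1119  0.0861] [242 221  13  20 192] [[0.498, -0.121, 0.086], [0.502, 0.044, 0.081]]
```

>>> {"method": "jog_arm", "body": {
  "commands": [
    [0, 0, 0.7, 0, 0],
    [0, 0, 0.4, 0, 0],
    [0, 0, 0.3, 0, 0],
    [0, 0, 0, 0, 0],
    [0, 0, -0.5, 0, 0],
    [0, 0, -0.4, 0, 0],
    [0, 0, 0, 0, 0],
    [0, 0, 0, 0, 0]
  ]
}}

```text
t: 6.67
tcp_pos: [0.4992, -0.1305, 0.0811]
tool_rot: [0.999, -0.008, 0.023, 0.02]
force: [0.5, -0.4, 0.3]
finger_gap: 0.001
```

```bash
python3 tail.py
```

```text
t 6.67 tcp [ 0.4992 -0.1305  0.0811] red y,z [-0.1046  0.0858] [245 220  14  19 194] [[0.496, -0.108, 0.088], [0.502, 0.054, 0.083]]
```

>>> {"method": "jog_arm", "body": {
  "commands": [
    [0, 0, 0.7, 0, 0],
    [0, 0, 0.3, 0, 0],
    [0, 0, 0.3, 0, 0],
    [0, 0, 0, 0, 0],
    [0, 0, -0.5, 0, 0],
    [0, 0, -0.4, 0, 0],
    [0, 0, 0, 0, 0],
    [0, 0, 0, 0, 0]
  ]
}}

```text
t: 7.48
tcp_pos: [0.4996, -0.1258, 0.0813]
tool_rot: [0.999, -0.008, 0.023, 0.02]
force: [0.8, 0.9, -0.2]
finger_gap: 0.004
```

```bash
python3 tail.py
```

```text
t 7.48 tcp [ 0.4996 -0.1258  0.0813] red y,z [-0.0991  0.091 ] [248 217  13  19 197] [[0.5, -0.102, 0.091], [0.503, 0.054, 0.084]]
```

>>> {"method": "jog_arm", "body": {
  "commands": [
    [0, 0, -0.5, 0, 0],
    [0, 0, 0, 0, 0],
    [0, 0, 0, 0, 0],
    [0, 0, 0, 0, 0],
    [0, 0, 0, 0, 0]
  ]
}}

```text
t: 8.05
tcp_pos: [0.4994, -0.1313, 0.0812]
tool_rot: [0.999, -0.008, 0.023, 0.02]
force: [0.2, 0.6, 0.9]
finger_gap: 0.006
```

```bash
python3 tail.py; python3 - <<'E'
import cv2
i=cv2.imread("pics/last.png")[140:300,180:420];cv2.imwrite("pics/s3.png",cv2.resize(i,None,fx=3,fy=3,interpolation=2))
E
```

```text
t 8.05 tcp [ 0.4994 -0.1313  0.0812] red y,z [-0.0994  0.0889] [248 217  13  20 197] [[0.498, -0.104, 0.092], [0.502, 0.055, 0.083]]
```

View pics/s3.png

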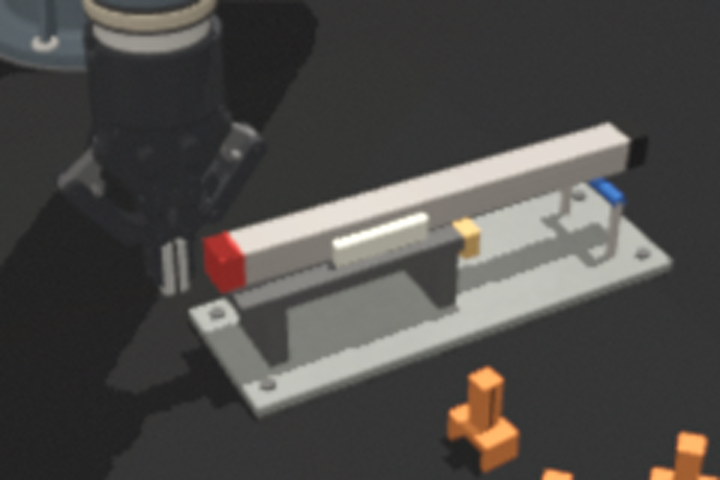

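```bash
cat > ov.py <<'E'
from h import *
import sys
ty=float(sys.argv[1])
p=snapshot("scene");im=p["image"][:,:,::-1].copy()
S=4;x0,y0=200,150;im=cv2.resize(im[y0:y0+140,x0:x0+200],None,fx=S,fy=S,interpolation=2)
e=np.array([.501,.0733,.07]);yd=np.array([.02,1,0]);xd=np.array([1,-.02,0]);zd=np.array([0,0,1.])
for a,col in((0,(0,255,0)),(4.1,(255,255,0))):
  c,s=np.cos(np.radians(a)),np.sin(np.radians(a))
  for X,Z in((.012,.024),(.012,0)):
    q=[]
    for Y in(ty-.0733,ty-.0733+.32):
      P=e+xd*X+yd*(Y*c+Z*s)+zd*(Z*c-Y*s); q.append(((proj(p,P)-[x0,y0])*S).astype(int).tolist())
    cv2.line(im,q[0],q[1],col,1)
cv2.imwrite("pics/"+sys.argv[2],im)
E
python3 ov.py -0.105 ov1.png
```

```text
(no output)
```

View pics/ov1.png

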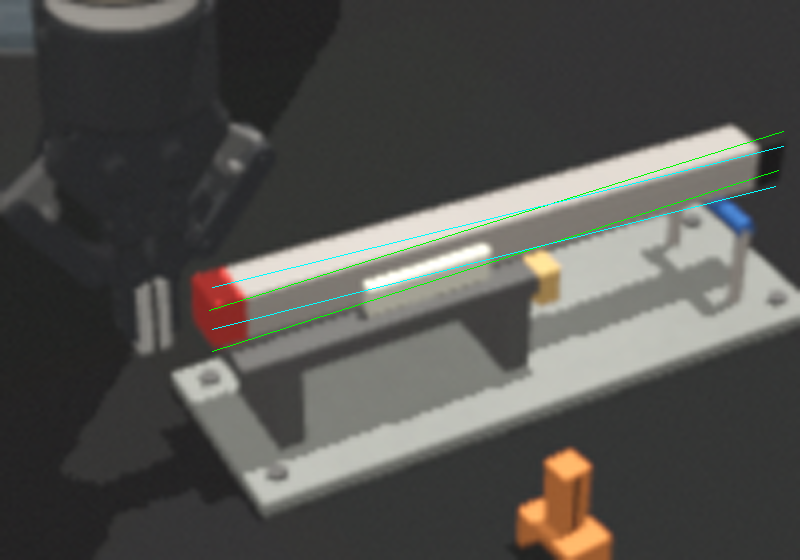

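```bash
cat > tilt.py <<'E'
from h import *
import sys
def tilt(p,im,ty):
  g=cv2.GaussianBlur(cv2.cvtColor(im,cv2.COLOR_RGB2GRAY).astype(np.float32),(3,3),0)
  E=p["extrinsics"];Ki=np.linalg.inv(p["intrinsics"]);o=E[:3,3];out=[]
  for Y in np.linspace(ty+.035,ty+.28,60):
    X=.501+.02*(Y-.0733)+.012
    u,v=proj(p,[X,Y,.094]);c=int(round(u));v=int(round(v))
    col=g[v-7:v+8,c];d=np.diff(col);k=int(d.argmin())
    if 0<k<len(d)-1:
      a,b,e=d[k-1:k+2];k=k+.5*(a-e)/(a-2*b+e)
    r=v-7+k+.5
    dr=E[:3,:3]@Ki@np.array([c,r,1.]);P=o+dr*(X-o[0])/dr[0];out.append(P[1:])
  out=np.array(out);A=np.c_[out[:,0]-.0733,np.ones(len(out))];w=np.ones(len(out),bool)
  for _ in range(6):
    f=np.linalg.lstsq(A[w],out[w,1],rcond=None)[0];w=abs(A@f-out[:,1])<.0025
  return np.degrees(f[0]).round(2),f[1].round(4),int(w.sum())
p=snapshot("scene")
if len(sys.argv)>2: print("ref",tilt(p,cv2.imread("pics/scene.png")[:,:,::-1].copy(),-.163))
print("now",tilt(p,p["image"],float(sys.argv[1])));save(p,"last.png")
E
python3 tilt.py -.105 r; python3 tail.py
```

```text
ref (np.float64(0.45), np.float64(0.0931), 59)
now (np.float64(-1.51), np.float64(0.0918), 60)
t 8.3 tcp [ 0.4995 -0.1312  0.0812] red y,z [-0.0993  0.0896] [248 217  13  20 195] [[0.499, -0.106, 0.09], [0.505, 0.058, 0.082]]
```

>>> {"method": "jog_arm", "body": {
  "commands": [
    [0, 0, -0.3, 0, 0],
    [0, 0, 0, 0, 0],
    [0, 0, 0, 0, 0],
    [0, 0, 0, 0, 0]
  ]
}}

```text
t: 8.78
tcp_pos: [0.4995, -0.1345, 0.0812]
tool_rot: [0.999, -0.008, 0.023, 0.02]
force: [0.9, -0.3, 0.8]
finger_gap: 0.005
```

```bash
for i in 1 2 3 4 ; do python3 tilt.py -.105;done; python3 tail.py
```

```text
now (np.float64(-1.3), np.float64(0.0918), 60)
now (np.float64(-1.38), np.float64(0.0918), 60)
now (np.float64(-1.38), np.float64(0.0918), 60)
now (np.float64(-1.31), np.float64(0.0918), 60)
t 8.98 tcp [ 0.4994 -0.1344  0.0812] red y,z [-0.0994  0.0889] [248 218  13  19 196] [[0.494, -0.102, 0.088], [0.502, 0.056, 0.082]]
```

>>> {"method": "jog_arm", "body": {
  "commands": [
    [0, 0, 0.9, 0, 0],
    [0, 0, 0.6, 0, 0],
    [0, 0, 0.3, 0, 0],
    [0, 0, 0.2, 0, 0],
    [0, 0, 0, 0, 0],
    [0, 0, -0.5, 0, 0],
    [0, 0, -0.5, 0, 0],
    [0, 0, 0, 0, 0]
  ]
}}

```text
t: 9.8
tcp_pos: [0.5001, -0.1229, 0.0816]
tool_rot: [0.999, -0.006, 0.024, 0.021]
force: [-0.1, -0.0, -0.1]
finger_gap: 0.003
```

```bash
for i in 1 2 ; do python3 tilt.py -.102;done; python3 tail.py
```

```text
now (np.float64(-3.8), np.float64(0.0917), 60)
now (np.float64(-3.8), np.float64(0.0917), 60)
t 9.9 tcp [ 0.4998 -0.1225  0.0815] red y,z [-0.0938  0.0966] [250 214  14  19 199] [[0.502, -0.098, 0.099], [0.503, 0.062, 0.08]]
```

Fully tipped (about 4.2°, tail up about 11 mm). Retreating, then going to the saddle.

>>> {"method": "jog_arm", "body": {
  "commands": [
    [0, 0, -2, 0, 0],
    [0, 0, -1, 1.5, 0],
    [0, 0.5, 0, 3.5, 0],
    [0, 0.5, 0, 3.5, 0],
    [50, 2, 2, 3, 0],
    [100, 2.5, 2.5, 0, 0],
    [100, 2.5, 2.5, 0, 0],
    [100, 2.5, 2.5, 0, 0]
  ]
}}

```text
t: 10.72
tcp_pos: [0.6013, -0.0581, 0.2021]
tool_rot: [1.0, -0.012, 0.02, 0.019]
force: [0.2, -0.4, 0.8]
finger_gap: 0.563
```

```bash
python3 tilt.py -.102; python3 look.py scene,top saddle_stem
```

```text
now (np.float64(-3.8), np.float64(0.0917), 60)
10.7667 [ 0.6066 -0.0535  0.2024] [ 1.    -0.01   0.024  0.017] [4.25 1.48 0.88]
scene saddle_stem [([0.7446, 0.0761, 0.0371], 0.92), ([0.6411, 0.0081, 0.0381], 0.83)]
top saddle_stem [([0.7433, 0.0804, 0.0325], 0.6), ([0.6377, 0.0097, 0.0352], 0.58)]
```

>>> {"method": "jog_arm", "body": {
  "commands": [
    [100, 1.6, 3, 0, 0.09],
    [100, 1.5, 3, -2, 0],
    [100, 0, 0, -2.5, 0],
    [100, 0, 0, -2.5, 0],
    [100, 0, 0, 0, 0],
    [100, 0, 0, 0, 0]
  ]
}}

```text
t: 11.47
tcp_pos: [0.6255, -0.0035, 0.1276]
tool_rot: [0.999, 0.031, 0.016, 0.018]
force: [0.7, 0.0, -0.1]
finger_gap: 0.999
```

```bash
cat > wr.py <<'E'
from h import *
from scipy.spatial.transform import Rotation as R
import sys
s=manip.sense();p=snapshot("wrist");T=np.eye(4);T[:3,:3]=R.from_quat(s["tool_rot"]).as_matrix();T[:3,3]=s["tcp_pos"]
p2=dict(p);p2["extrinsics"]=T@p["hand_eye"]
print(s["tcp_pos"].round(4),s["tool_rot"].round(3),s["finger_gap"])
for r in models.pinpoint(p,"saddle_stem")[:3]:print(np.round(r["centre"],4),round(r["score"],2),proj(p2,r["centre"]))
im=p["image"][:,:,::-1].copy()
print("tcp axis px",proj(p2,s["tcp_pos"]))
cv2.imwrite("pics/"+sys.argv[1],im)
np.savez("w.npz",E=p2["extrinsics"],K=p["intrinsics"])
E
python3 wr.py w1.png
```

```text
[ 0.6255 -0.0035  0.1276] [0.999 0.031 0.016 0.018] 0.9994688892274224
[ 0.7159 -0.103   0.0374] 0.95 [505.6  89.9]
[0.6413 0.0064 0.042 ] 0.9 [290.7 219.2]
[0.7467 0.0817 0.0365] 0.9 [146.5  -2.1]
tcp axis px [312.  315.2]
```

View pics/w1.png

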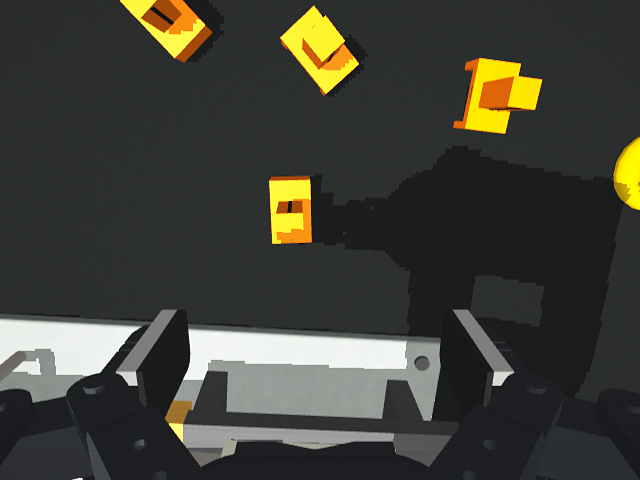

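```bash
python3 - <<'E'
from h import *
w=np.load("w.npz");p={"extrinsics":w["E"],"intrinsics":w["K"]}
for uv,z in(((290.5,212),.02),((292,222),.056),((270,181),.02),((311,181),.02),((311,243),.02),((270,243),.02)):print(uv,z,ray(p,uv,z).round(4))
for X in([.6395,.008,.056],[.6395,.008,.02]):print(proj(p,X))
from cv2 import imread
i=cv2.imread("pics/w1.png")[165:255,255:330];cv2.imwrite("pics/w1c.png",cv2.resize(i,None,fx=6,fy=6,interpolation=2))
E
```

```text
(290.5, 212) 0.02 [0.6406 0.0068 0.02  ]
(292, 222) 0.056 [0.6431 0.0056 0.056 ]
(270, 181) 0.02 [0.6584 0.0197 0.02  ]
(311, 181) 0.02 [ 0.6598 -0.0043  0.02  ]
(311, 243) 0.02 [ 0.622  -0.0065  0.02  ]
(270, 243) 0.02 [0.6207 0.0183 0.02  ]
[287.  228.5]
[288.5 213.7]
```

View pics/w1c.png

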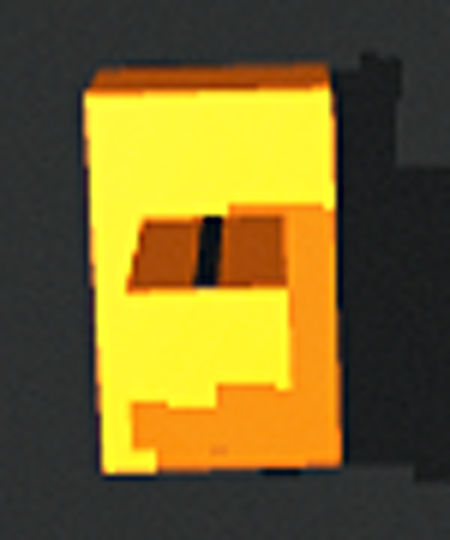

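>>> {"method": "jog_arm", "body": {
  "commands": [
    [100, 0.8, 0.5, -2, 0],
    [100, 0.7, 0.5, -2, 0],
    [100, 0, 0, -2, 0],
    [100, 0, 0, -1.5, 0],
    [100, 0, 0, 0, 0],
    [100, 0, 0, 0, 0]
  ]
}}

```text
t: 12.07
tcp_pos: [0.6475, 0.0006, 0.0628]
tool_rot: [0.999, 0.027, 0.026, 0.02]
force: [-0.6, 0.3, 0.6]
finger_gap: 1.0
```

>>> {"method": "jog_arm", "body": {
  "commands": [
    [100, -0.7, 0.6, 0, 0],
    [100, 0, 0, 0, 0],
    [100, 0, 0, -1.5, 0],
    [100, 0, 0, -1, 0],
    [100, 0, 0, 0, 0],
    [100, 0, 0, 0, 0]
  ]
}}

```text
t: 12.57
tcp_pos: [0.6438, 0.0057, 0.0461]
tool_rot: [0.999, 0.027, 0.033, 0.022]
force: [0.0, -0.5, 0.1]
finger_gap: 0.998
```

>>> {"method": "jog_arm", "body": {
  "commands": [
    [100, -0.4, 0.1, -0.4, 0],
    [100, 0, 0, -0.4, 0],
    [100, 0, 0, -0.4, 0],
    [100, 0, 0, -0.4, 0],
    [100, 0, 0, 0, 0],
    [100, 0, 0, 0, 0]
  ]
}}

```text
t: 13.07
tcp_pos: [0.6404, 0.0067, 0.0305]
tool_rot: [0.999, 0.027, 0.034, 0.022]
force: [-0.8, 0.6, -0.7]
finger_gap: 0.999
```

>>> {"method": "jog_arm", "body": {
  "commands": [
    [0, 0, 0, -0.2, 0],
    [0, 0, 0, 0, 0],
    [0, 0, 0, 0, 0],
    [0, 0, 0, 0, 0],
    [0, 0, 0, 0, 0],
    [0, 0, 0, 0, 0],
    [0, 0, 0, 0, 0],
    [0, 0, 0, 0, 0]
  ],
  "squeeze": 25
}}

```text
t: 13.73
tcp_pos: [0.641, 0.0068, 0.0287]
tool_rot: [0.999, 0.027, 0.034, 0.022]
force: [0.9, 0.3, -1.2]
finger_gap: 0.154
```

>>> {"method": "jog_arm", "body": {
  "commands": [
    [0, 0, 0, 0.5, 0],
    [0, 0, 0, 1, 0],
    [0, 0, 0, 1.5, 0],
    [0, 0, 0, 2.5, 0],
    [0, 0, 0, 3, 0],
    [0, 0, 0, 2, 0],
    [0, 0, 0, 0, 0],
    [0, 0, 0, 0, 0]
  ]
}}

```text
t: 14.4
tcp_pos: [0.639, 0.0069, 0.1409]
tool_rot: [0.999, 0.027, 0.033, 0.022]
force: [0.1, 0.0, -0.1]
finger_gap: 0.157
```

```bash
python3 tilt.py -.102; python3 wr.py w2.png; python3 look.py scene saddle_stem,edge a.png
```

```text
now (np.float64(-2.2), np.float64(0.094), 26)
[0.6394 0.0068 0.141 ] [0.999 0.027 0.034 0.022] 0.15832302981138993
[ 0.7149 -0.105   0.0371] 0.83 [504.9 125.4]
[0.642  0.0065 0.1533] 0.78 [314.8 323. ]
[0.7455 0.0787 0.0386] 0.76 [179.6  47.4]
tcp axis px [312.  315.2]
14.55 [0.6381 0.0069 0.1388] [0.999 0.027 0.032 0.021] [-1.06 -0.4  -0.3 ]
scene saddle_stem [([0.6386, 0.0077, 0.1507], 0.93), ([0.7298, 0.0022, 0.0332], 0.93)]
scene edge [([0.5022, 0.0755, 0.0679], 0.66)]
```

View pics/w2.png

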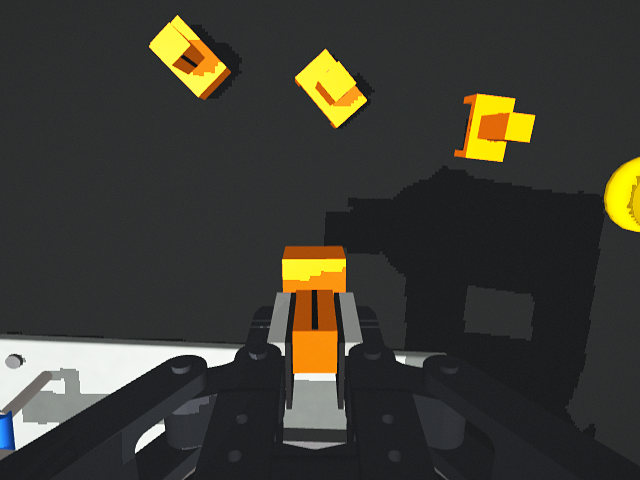

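>>> {"method": "jog_arm", "body": {
  "commands": [
    [0, -1.5, 1.5, 0.5, -0.076],
    [0, -1.5, 1.5, 0, 0],
    [0, -1.5, 1.5, 0, 0],
    [0, -1.5, 1, 0, 0],
    [0, -1, 0.5, 0, 0],
    [0, 0, 0, 0, 0],
    [0, 0, 0, 0, 0]
  ]
}}

```text
t: 15.28
tcp_pos: [0.5618, 0.0681, 0.1352]
tool_rot: [0.999, -0.014, 0.023, 0.022]
force: [0.2, -0.1, -0.4]
finger_gap: 0.159
```

```bash
python3 tail.py; python3 - <<'E'
from h import *
p=snapshot("top");save(p,"t2.png")
g0=cv2.imread("pics/top.png")
print("brass row270:",[(c,g0[270,c].tolist()) for c in range(264,280)])
for c in(268,269):print(ray(p,(c,270),.07).round(4))
for nm,im in(("t0",g0),("t2",cv2.imread("pics/t2.png"))):
  for c in(255,275,330,345):
    print(nm,c,im[262:302,c].mean(1).astype(int).tolist())
for r in(273,275,287,289):print(r,[ray(p,(c,r),.094)[:2].round(4).tolist() for c in(255,275)])
s=manip.sense();print(s["tcp_pos"].round(4),s["tool_rot"].round(3))
E
```

```text
t 15.28 tcp [0.5618 0.0681 0.1352] red y,z [-0.0941  0.0968] [250 214  14  19 206] [[0.498, -0.097, 0.098], [0.5, 0.061, 0.086]]
brass row270: [(264, [253, 253, 253]), (265, [253, 253, 253]), (266, [252, 253, 253]), (267, [252, 253, 253]), (268, [251, 254, 254]), (269, [219, 255, 255]), (270, [218, 255, 255]), (271, [218, 255, 255]), (272, [219, 255, 255]), (273, [219, 255, 255]), (274, [216, 255, 255]), (275, [198, 197, 198]), (276, [199, 198, 200]), (277, [199, 198, 199]), (278, [198, 197, 198]), (279, [199, 197, 198])]
[0.5244 0.0744 0.07  ]
[0.5244 0.0724 0.07  ]
t0 255 [252, 252, 252, 252, 252, 252, 253, 253, 253, 252, 252, 252, 252, 169, 254, 255, 255, 255, 255, 255, 255, 255, 255, 255, 255, 255, 255, 253, 253, 253, 253, 253, 253, 253, 253, 253, 253, 253, 253, 253]
t0 275 [252, 252, 252, 252, 252, 220, 195, 199, 197, 196, 196, 192, 197, 194, 255, 255, 255, 255, 255, 255, 255, 255, 255, 255, 255, 255, 251, 200, 195, 195, 196, 196, 196, 196, 197, 223, 253, 253, 253, 253]
t0 330 [251, 251, 250, 251, 250, 186, 187, 191, 192, 191, 188, 185, 188, 253, 255, 255, 255, 255, 255, 255, 25
[... 613 characters left out ...]
98, 201, 197, 196, 198, 198, 198, 197, 198, 224, 253, 253, 253, 253]
t2 330 [171, 172, 170, 170, 170, 188, 188, 192, 194, 192, 190, 187, 252, 255, 255, 255, 255, 255, 255, 215, 216, 216, 217, 216, 216, 140, 115, 115, 114, 115, 115, 113, 113, 113, 116, 143, 173, 174, 176, 179]
t2 345 [169, 155, 169, 169, 251, 179, 180, 179, 184, 186, 186, 187, 190, 215, 215, 216, 215, 215, 215, 215, 215, 215, 217, 217, 216, 114, 115, 115, 114, 114, 114, 115, 113, 112, 117, 144, 177, 177, 174, 173]
273 [[0.5181, 0.0965], [0.5172, 0.0576]]
275 [[0.5143, 0.0965], [0.5133, 0.0577]]
287 [[0.4912, 0.0966], [0.4903, 0.0579]]
289 [[0.4874, 0.0966], [0.4865, 0.058]]
[0.5633 0.0673 0.1358] [ 0.999 -0.015  0.024  0.022]
```

>>> {"method": "jog_arm", "body": {
  "commands": [
    [0, -1.2, 0.2, 0.5, 0],
    [0, -1.2, 0.2, 0.3, 0],
    [0, -1.2, 0, 0.2, 0],
    [0, -1.2, 0, 0, 0],
    [0, -0.8, 0, 0, 0],
    [0, 0, 0, 0, 0],
    [0, 0, 0, 0, 0]
  ]
}}

```text
t: 16.07
tcp_pos: [0.5028, 0.0701, 0.1479]
tool_rot: [0.999, -0.016, 0.025, 0.022]
force: [-0.0, -0.3, -0.1]
finger_gap: 0.161
```

>>> {"method": "jog_arm", "body": {
  "commands": [
    [0, -0.2, 0.2, -0.4, 0],
    [0, 0, 0, -0.5, 0],
    [0, 0, 0, -0.5, 0],
    [0, 0, 0, -0.4, 0],
    [0, 0, 0, 0, 0],
    [0, 0, 0, 0, 0]
  ]
}}

```text
t: 16.57
tcp_pos: [0.5031, 0.0721, 0.128]
tool_rot: [0.999, -0.017, 0.027, 0.022]
force: [-0.7, 0.3, -0.7]
finger_gap: 0.154
```

```bash
python3 tail.py; python3 - <<'E'
from h import *
p=snapshot("scene")
print([np.round(r["centre"],4).tolist() for r in models.pinpoint(p,"saddle_stem")][:4])
i=p["image"][130:260,280:430,::-1];cv2.imwrite("pics/p1.png",cv2.resize(i,None,fx=5,fy=4.6,interpolation=2))
E
```

```text
t 16.57 tcp [0.5031 0.0721 0.128 ] red y,z [-0.0941  0.0967] [250 214  14  19 207] [[0.499, -0.097, 0.098], [0.501, 0.062, 0.081]]
[[0.7214, -0.1032, 0.0427], [0.5029, 0.0733, 0.1413], [0.7449, 0.0791, 0.0389], [0.7302, -0.0022, 0.0338]]
```

View pics/p1.png

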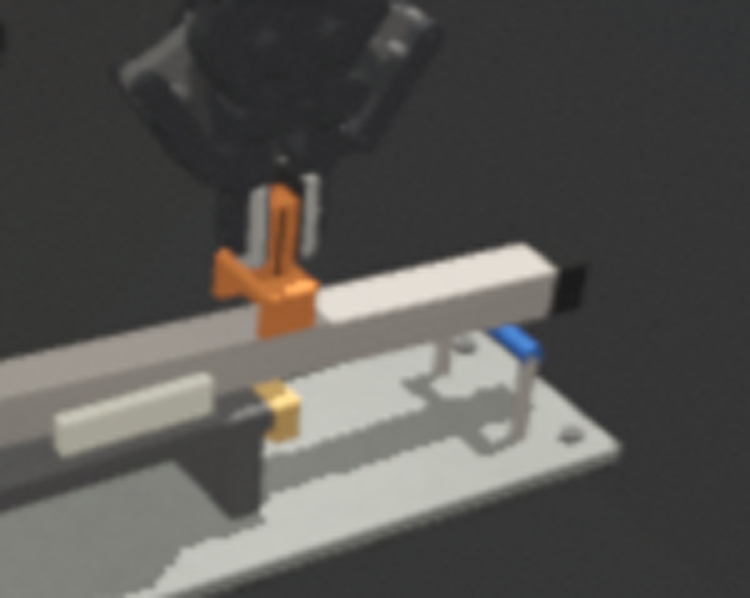

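>>> {"method": "jog_arm", "body": {
  "commands": [
    [0, -0.3, 0, 0, 0],
    [0, 0, 0, -0.4, 0],
    [0, 0, 0, -0.3, 0],
    [0, 0, 0, -0.3, 0],
    [0, 0, 0, -0.2, 0],
    [0, 0, 0, 0, 0],
    [0, 0, 0, 0, 0]
  ]
}}

```text
t: 17.4
tcp_pos: [0.4999, 0.0721, 0.1159]
tool_rot: [0.999, -0.017, 0.028, 0.022]
force: [0.4, 0.0, -1.0]
finger_gap: 0.162
```

>>> {"method": "jog_arm", "body": {
  "commands": [
    [0, 0, 0.05, -0.2, 0],
    [0, 0, 0, -0.15, 0],
    [0, 0, 0, -0.15, 0],
    [0, 0, 0, 0, 0],
    [0, 0, 0, 0, 0]
  ]
}}

```text
t: 17.82
tcp_pos: [0.5002, 0.0727, 0.1103]
tool_rot: [0.999, -0.017, 0.028, 0.023]
force: [-0.6, -0.1, -0.1]
finger_gap: 0.16
```

```bash
python3 tail.py
```

```text
t 17.82 tcp [0.5002 0.0727 0.1103] red y,z [-0.0941  0.0967] [250 214  14  19 207] [[0.497, -0.099, 0.099], [0.497, 0.073, 0.124]]
```

>>> {"method": "jog_arm", "body": {
  "commands": [
    [0, 0, -0.05, -0.1, 0],
    [0, 0, 0, 0, 0],
    [0, 0, 0, 0, 0]
  ]
}}

```text
t: 18.22
tcp_pos: [0.5004, 0.0721, 0.1096]
tool_rot: [0.999, -0.017, 0.028, 0.023]
force: [0.3, -0.1, -0.8]
finger_gap: 0.159
```

```bash
python3 tail.py
```

```text
t 18.22 tcp [0.5004 0.0721 0.1096] red y,z [-0.0941  0.0968] [250 214  14  19 206] [[0.497, -0.1, 0.097], [0.503, 0.062, 0.082]]
```

>>> {"method": "jog_arm", "body": {
  "commands": [
    [0, 0, 0, -0.1, 0],
    [0, 0, 0, 0, 0],
    [18, 0, 0, 0, 0],
    [22, 0, 0, 0, 0],
    [30, 0, 0, 0, 0],
    [40, 0, 0, 0, 0],
    [45, 0, 0, 0, 0],
    [45, 0, 0, 0, 0]
  ]
}}

```text
t: 19.03
tcp_pos: [0.5007, 0.0721, 0.1088]
tool_rot: [0.999, -0.017, 0.029, 0.023]
force: [0.5, 0.3, 0.4]
finger_gap: 0.453
```

```bash
python3 tail.py; python3 wr.py w3.png
```

```text
t 19.03 tcp [0.5007 0.0721 0.1088] red y,z [-0.0941  0.0969] [250 213  14  20 208] [[0.498, -0.098, 0.099], [0.501, 0.061, 0.085]]
[0.5007 0.0721 0.1088] [ 0.999 -0.017  0.029  0.023] 0.453278892961956
[0.5005 0.0714 0.1205] 0.87 [315.5 330.1]
tcp axis px [312.  315.4]
```

Released, bar still tipped. Withdrawing straight up.

>>> {"method": "jog_arm", "body": {
  "commands": [
    [45, 0, 0, 0.8, 0],
    [45, 0, 0, 1.5, 0],
    [45, 0, 0, 2, 0],
    [45, 0, 0, 3, 0],
    [45, -1, 0, 3, 0],
    [45, -2, -1, 3, 0],
    [45, -2, -2, 2, 0],
    [45, 0, 0, 0, 0]
  ]
}}

```text
t: 19.95
tcp_pos: [0.4476, 0.0419, 0.2696]
tool_rot: [0.999, -0.015, 0.027, 0.023]
force: [0.2, 0.6, 0.5]
finger_gap: 0.452
```

```bash
python3 tail.py; python3 look.py scene,top saddle_stem,edge z.png; python3 - <<'E'
import cv2
a=cv2.imread("pics/scenez.png")[130:280,200:430]
cv2.imwrite("pics/p2.png",cv2.resize(a,None,fx=3.4,fy=3.4,interpolation=2))
E
```

```text
t 19.95 tcp [0.4476 0.0419 0.2696] red y,z [-0.0939  0.0963] [250 214  14  19 200] [[0.5, -0.098, 0.099], [0.502, 0.063, 0.083]]
20.1 [0.4492 0.0434 0.2662] [ 0.999 -0.015  0.026  0.022] [0.36 0.18 0.07]
scene saddle_stem [([0.4992, 0.0742, 0.1207], 0.83), ([0.7195, -0.1089, 0.041], 0.68)]
scene edge [([0.5015, 0.0739, 0.0679], 0.67)]
top saddle_stem [([0.7112, -0.103, 0.0374], 0.76), ([0.5019, 0.0737, 0.1189], 0.67)]
top edge []
```

View pics/p2.png

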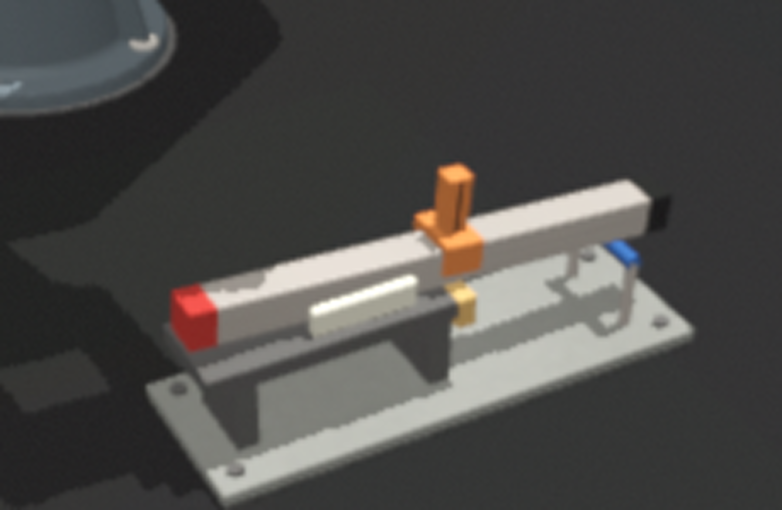

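The saddle sits astride the bar at (455,235), directly above the brass at (460,300). The stem is at y≈0.074, the edge at y≈0.0735, and the bar is still tipped. Handing in.

```bash
python3 -c "
from station import workorder
print(workorder.sign_off())"
```

```text
the job is handed in; nothing more can be done
None
```

The job is done and handed in at about 20 s of the 72 s allowed. The bar is tipped by itself and the saddle is astride it above the brass edge.

- **Bar:** I pushed the red tail along in nudges, with the fingers shut and not gripping. Each of the last nudges was about 3–7 mm, backing off after it to see whether the bar tipped. One nudge left it resting part-tipped, about 2° down. A further nudge of about 3–5 mm tipped it fully, to about 4.2°, with the tail up about 11 mm.
- **Saddle:** I took the one nearest the base, gripped it by its stem, lowered it over the bar and released it with no noticeable contact force.
- **Last checks:**
  - The tail height did not change from the full tip to the end.
  - The stem measured y ≈ 0.074 m, against 0.0735 m for the edge. The measurements are good to about 2–4 mm.
  - The gripper was clear above everything.
- **Not checked or not as clean:**
  - One tilt reading (−2.2°) disagreed with the rest. The arm was probably hiding part of the bar, and the tail height before and after showed no change.
  - The tool had crept to about 3–4° off vertical, which I allowed for when placing the saddle.
  - Early on, the fingers pressed down on the tail with about 8 N while lining up.
  - I did not re-measure the bottle, tub and dish at the end; the arm's path kept clear of them.

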